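# Fit a screw clamp on a barbed outlet stub

### The job

Fit the larger of the two screw clamps on the outlet block: slide its band over the barbed stub, with its foot flat in the guide channel, until the foot sits square and flush against the face of the block, and let go of it. Then turn its key clockwise (seen from above) until it stops, so that the clamp is snug, and leave it like that. Leave the small clamp and everything else where it stands.

Things in the scene. Friction and masses are not known exactly. Their poses are not given: they have to be found in the camera images.
- outlet_block: Fixed aluminium block, 112 wide (y), 56 deep, 74 high, on the worktop, with base plate, guide rails and a barbed steel stub in front. Origin: on the worktop, under the middle of its flat front face (stop face, x = 0); the block lies at +x, the stub points to -x; z up. Nothing on it is higher than 77. The clamp is home with its origin at x = -22, y = 0, z = 10 in this frame, x axes in line.
- stub_tip (a point): Centre of the stub's free end, 66 in front of the stop face and 44 above the worktop; axes as the block's. The stub runs level from here along +x; largest diameter 35 (three barbs), and a root collar of diameter 43, 8 thick, on the stop face.
- channel (a point): Middle of the top of the base plate at the mouth of the guide channel, 58 in front of the stop face and 10 above the worktop; axes as the block's. Plate 104 wide, reaching 101 from the face. The channel between the two rails is 67 wide from here to the face, rails 8.5 high above the plate; in front of here they flare out to about 90 wide, at 90 from the face.
- clamp: Larger steel screw clamp, loose, about 0.24 kg, standing on its flat foot (44 in x, 64 in y, 8 high). Origin: middle of the foot's underside; z up; x along the band's level axis. Worm housing with upright screw and key at y = +36, a like block with an upright tab at y = -36 (both 18 in y, 24 in x, tops at z = 52). Front and back are alike: it may go on the stub either way round.
- band_centre (a point): Centre of the clamp's round band, 34.5 above the underside of the foot; axes as the clamp's. Inner diameter 48 (about 45 clear, it is faceted), outer 54, 24 wide along x.
- tab_grip (a point): Point in the clamp's upright tab, 12 below its top (tab at clamp y = -36): tab 22 along the clamp's x, 12 along its y, from z = 52 to z = 104 above the clamp's foot. Meant for carrying, gripped across its 22 width, along the band's axis.
- key_grip (a point): Point on the screw's vertical axis, in the key (clamp y = +36), 12 below its top. The key is a flat upright wing 30 long, 10 thick, 28 high (z = 76 to 104 above the clamp's foot), on a stem. The point turns with the key: its x axis runs along the wing's length, so it is gripped along the point's y.
- clamp_key (a joint): Angle of the key: 0 is loose, with the wing along the clamp's x; grows as the key is turned clockwise seen from above; stops by itself at 2.8 rad (snug: the shoe in the band is down on the stub). Starts between 0 and 0.5. Stays where it is left; takes about 0.05 N m.
- small_clamp: Smaller clamp of the same pattern (80 high, foot 44 by 50, band inner diameter 28: too small for the stub), loose bystander; origin under the middle of its foot.
- vial: Glass vial with a black cap, 28 diameter, 56 high, loose bystander; origin at the centre of its underside.
- nozzle: Turned steel nozzle holder standing on its flange, 23 diameter, 26 high, loose bystander; origin at the centre of its underside.
- petri: Round clear dish with lid, 90 diameter, 14 high, loose bystander; origin at the centre of its underside.
- marker: White marker with a red cap, lying, 136 long, 15 high, loose bystander; origin at the centre of its underside.
There are look-alikes about, which are no part of the job. Leave any turquoise look-alike of the clamp alone.

How it is judged:
On the way, in this order (a step that is already met when the one before it is completed fails the run):
1. the clamp stands on the stub, square and flush against the block's face, let go, its key not yet tightened (x of clamp in the frame of outlet_block between -0.026 and -0.019 m and y of clamp in the frame of outlet_block between -0.004 and 0.004 m and z of clamp in the frame of outlet_block between 0.0075 and 0.0125 m and angle between the x axis of clamp and the x axis of outlet_block, either way round below 0.1 rad and angle between clamp's own z axis and vertical below 0.06 rad and contact force between the fingers and clamp below 0.2 N and value of joint clamp_key below 1 rad), for 0.2 s.
2. the key is turned clockwise until it stops (value of joint clamp_key above 2.6 rad), for 0.2 s.
At the end, for the whole second after the job is handed in: The larger clamp is round the stub with its foot flat on the base plate in the channel (height within 2.5 mm, sideways within 4 mm), no more than 4 mm off the block's face, square to it within 0.1 rad, its key past 2.6 rad (stop at 2.8), released and at rest (x of clamp in the frame of outlet_block between -0.026 and -0.019 m and y of clamp in the frame of outlet_block between -0.004 and 0.004 m and z of clamp in the frame of outlet_block between 0.0075 and 0.0125 m and angle between the x axis of clamp and the x axis of outlet_block, either way round below 0.1 rad and angle between clamp's own z axis and vertical below 0.06 rad and contact force between the fingers and clamp below 0.2 N and value of joint clamp_key above 2.6 rad and linear speed of clamp below 0.02 m/s); the robot touches nothing.
It fails at once if the small clamp is pushed more than 20 mm or knocked over (distance of small_clamp from where it was at the start of the episode above 0.02 m or angle between small_clamp's own z axis and vertical above 0.5 rad).
It fails at once if the vial or the steel nozzle is pushed more than 20 mm or knocked over (distance of any of vial, nozzle from where it was at the start of the episode above 0.02 m or angle between any of vial, nozzle's own z axis and vertical above 0.5 rad).
It fails at once if the dish or the marker is pushed more than 20 mm or knocked over (distance of any of petri, marker from where it was at the start of the episode above 0.02 m or angle between petri's own z axis and vertical above 0.5 rad).
It also fails if it takes over 66 s, if anything falls off the work surface, if the arm or the gripper's body presses on something with over 40 N, if the wrist force passes 120 N, or if a joint passes its speed limit or range.

### The arm

A 7-joint arm with a two-finger parallel gripper is mounted at the origin on a cart in front of the work surface, level with it; the furniture and walls round the work are solid. World frame = base frame: x ahead of the robot, y to its left, z up, the work surface at z = 0. Lengths are in m, angles in rad, forces in N, time in s.
With the tool pointing down it reaches from about 0.425 to 0.925 m from the base axis. Payload 6.8 kg.
Tool frame: the origin (TCP) lies midway between the tips of the shut fingers; the grasp point (between the pads) lies 19 mm behind it; z points along the fingers, y is the line along which they close (so a half turn about z gives the same grasp; the last joint's range is limited). The gripper opens to 85 mm and grips with 20 to 120 N. Pads are 22 mm wide; open, the fingers measure 114 mm over their backs; the gripper's body (76 mm by 85 mm) begins 54 mm behind the grasp point. The pads swing forward as they close: fully open they stand 13 mm farther back than shut.
Start: joints at [-1.399, 0.477, 0.022, 1.555, -0.011, 1.109, -0.083], TCP at [0.186, 0.649, 0.194] pointing down, gripper open.
Joint ranges: [-2.96, 2.96], [-0.34, 2.1], [-1.41, 1.46], [0.24, 2.44], [-1.37, 4.51], [0.17, 1.92], [-2.96, 2.96]. Speed limits (rad/s): [2.39, 2.39, 3.14, 3.14, 3.14, 3.14, 3.14].

### API

Orientations are given as a unit quaternion [w, x, y, z].
In Python, from station import bot gives the robot as it stands.
- The arm moves only by the tool jog_arm, never from a script. Its argument "rows" is a list of rows, each an object of numbers: "fingers": the finger opening in mm, from 0 to 85.4; "x", "y", "z": the shift along the tool's x, y, z in mm; "ax", "ay", "az": the turn, a rotation vector about the tool's x, y, z in degrees. A call has exactly 8 rows; each row shifts and turns the commanded pose from where the row before left it, along the tool's axes as they then stand; what a row does not reach is not made up. A row lasts 1/10 s, in which the tool goes at most 50 mm and 8.59 degrees, less where a joint would pass 70% of its speed; a pose out of reach is approached as far as the arm can. A call with a gripper value outside its range is refused whole. The fingers move at their own pace and stop on an object; "force" is the grip in N (left out, the last holds). Time passes only in rows, so rows that do not move let the fingers close, or fill a call up. It gives the time, the measured TCP pose, the force, the opening and the grip force at its end, in the units of the state.
- bot.get_obs(): the state, without advancing time (a new reading comes with each control period).
- bot.read_camera(name): name is "scene" or "top" or "wrist"; returns a dict with "pixels" (480x640x3 uint8, red, green, blue), "vertical_fov" (degrees; the focal length in pixels is half the picture's height over the tangent of half this angle, whatever the lens; pixels are square), "cx", "cy" (the principal point, pixels), "world_from_camera" (4x4, takes a point from camera to world coordinates). Camera axes: x right, y down, z forward; pixel columns grow to the right and rows downward; lengths in m; the calibration is good to about 2 mm. A picture is of the moment at which its call begins. There is no depth.
- bot.hand_in(): hands the job in; it is judged then, once.
The state is a dict: "t": time; "q": joint angles; "joint_vel": joint speeds; "joint_torque": joint torques, N m; "eef_pos": TCP position; "tool_rot": TCP orientation; "contact_force": force on the tool from outside, world axes, zero at the start; "torque": the same for the moment, N m; "gripper_width": opening from 0.0 (shut) to 1.0 (fully open); "grasp_force": force on a finger pad.
Only numpy, scipy, OpenCV 4.12 (cv2) and the standard library are available. Lean on these libraries where they do the work, as an engineer would, in place of code of your own. Each camera call takes 0.05 s, during which the arm holds its last target. There are 200 camera calls.

## Working session

There is one attempt and no reset: what is moved stays moved. The work goes in short steps, Python scripts to look and compute and a tool call to move; the robot and the scene stay as the last step left them, time stands still between calls to the robot, and variables do not carry over. Pictures are saved under pics/ and viewed, at most 10 in all, crops included, and the job is handed in when it is done.

Besides the shell and the picture viewer there is one more tool, called after "Request:" in YAML: its name, and indented under it one key for each argument. jog_arm: Moves the arm, as the interface text tells. Its arguments: {"type":"object","properties":{"rows":{"type":"array","items":{"type":"object","properties":{"fingers":{"type":"number"},"x":{"type":"number"},"y":{"type":"number"},"z":{"type":"number"},"ax":{"type":"number"},"ay":{"type":"number"},"az":{"type":"number"}}}},"force":{"type":"number"}},"required":["rows"]}

```bash
mkdir -p pics; ls
cat > h.py <<'E'
import numpy as np, cv2
from station import bot
def snap(n,f):
    c=bot.read_camera(n); cv2.imwrite(f'pics/{f}.png',c['pixels'][:,:,::-1]); 
    np.savez(f'pics/{f}.npz',**{k:np.array(v) for k,v in c.items()}); return c
def load(f): return np.load(f'pics/{f}.npz')
def K(c):
    f=240/np.tan(np.radians(float(c['vertical_fov']))/2); return f,float(c['cx']),float(c['cy'])
def ray(c,u,v):
    f,cx,cy=K(c);T=c['world_from_camera'];d=T[:3,:3]@np.array([(u-cx)/f,(v-cy)/f,1]);return T[:3,3],d
def atz(c,u,v,z):
    o,d=ray(c,u,v);return o+d*(z-o[2])/d[2]
def proj(c,p):
    f,cx,cy=K(c);T=c['world_from_camera'];q=T[:3,:3].T@(np.array(p)-T[:3,3]);return q[0]/q[2]*f+cx,q[1]/q[2]*f+cy
E
python3 - <<'E'
from h import *
for n in ['scene','top']:
    c=snap(n,n+'0'); print(n,c['world_from_camera'].round(3).tolist(),c['vertical_fov'])
print(bot.get_obs())
E
```

```text
pics
scene [[0.543, -0.377, 0.751, -0.162], [-0.84, -0.243, 0.485, -0.527], [-0.001, -0.894, -0.448, 0.501], [0.0, 0.0, 0.0, 1.0]] 56.62469741017854
top [[-0.01, -0.988, 0.156, 0.36], [-1.0, 0.009, -0.005, -0.094], [0.004, -0.156, -0.988, 1.331], [0.0, 0.0, 0.0, 1.0]] 47.92701185505443
{'t': 0.1, 'q': array([-1.39909835,  0.47774333,  0.02233878,  1.55631323, -0.01153152,
        1.1092991 , -0.08308353]), 'joint_vel': array([-5.14044014e-05, -2.74208787e-03, -5.81731688e-04, -1.54225227e-03,
        5.33126221e-04,  1.50193308e-04,  2.02458073e-04]), 'joint_torque': array([ 4.23722799e-03, -5.97761822e+01,  1.61374949e+00, -2.81954151e+01,
        1.28315753e-02,  5.07014774e-03,  3.34112633e-05]), 'eef_pos': array([0.18625044, 0.64819433, 0.19262215]), 'tool_rot': array([-6.96395091e-05,  1.39430030e-01,  9.90231588e-01, -8.14759738e-04]), 'contact_force': array([-0.02124573, -0.38355647,  0.68931366]), 'torque': array([-0.0181655 ,  0.0189223 , -0.02534029]), 'grasp_force': 0.0, 'gripper_width': 1.0006150375247127}
```

View pics/top0.png

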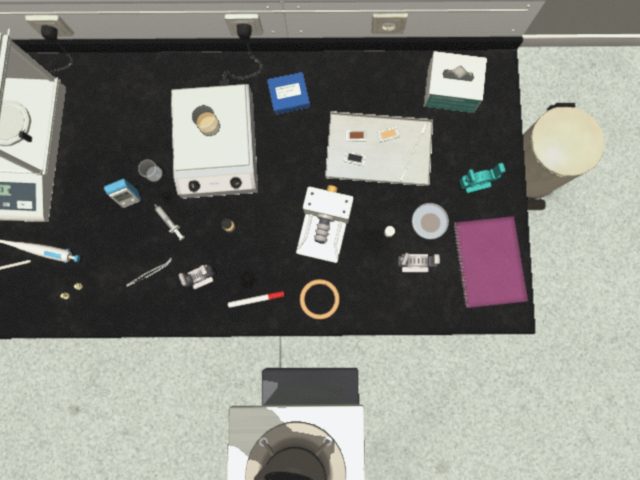

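View pics/scene0.png

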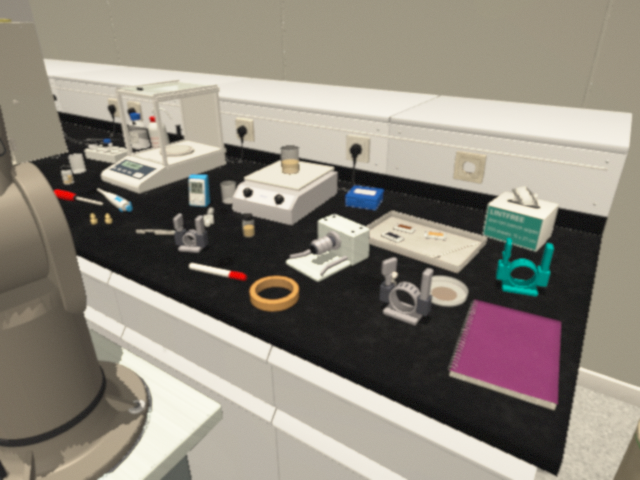

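Candidates for the larger clamp are the grey clamp at top (418,262) / scene (405,290), the grey clamp at top (197,276) / scene (190,232), and the turquoise one at top (482,178) / scene (523,268). The first looks like the larger. I'll check it in a close crop, together with the block.

Run:
```python
from h import *
t=cv2.imread('pics/top0.png');s=cv2.imread('pics/scene0.png')
R=lambda i,x,y,w,h:cv2.resize(i[y:y+h,x:x+w],(400,300),interpolation=cv2.INTER_CUBIC)
m=np.vstack([np.hstack([R(t,385,235,80,60),R(t,285,180,80,60+0)]),np.hstack([R(s,360,245,112,84),R(s,155,200,80,60)])])
# second crop: block rows 180-240 only -> use 100x75
m[:300,400:]=R(t,275,185,108,81)
cv2.imwrite('pics/m1.png',m)
c=load('top0')
for n,u,v,z in [('big',418,262,.05),('small',197,276,.04),('blockL',307,190,.074),('blockR',353,195,.074)]: print(n,atz(c,u,v,z))
```

```text
big [ 0.48304899 -0.29261291  0.05      ]
small [0.45552947 0.23441624 0.04      ]
blockL [ 0.65533662 -0.02989222  0.074     ]
blockR [ 0.64216066 -0.13936953  0.074     ]
```

View pics/m1.png

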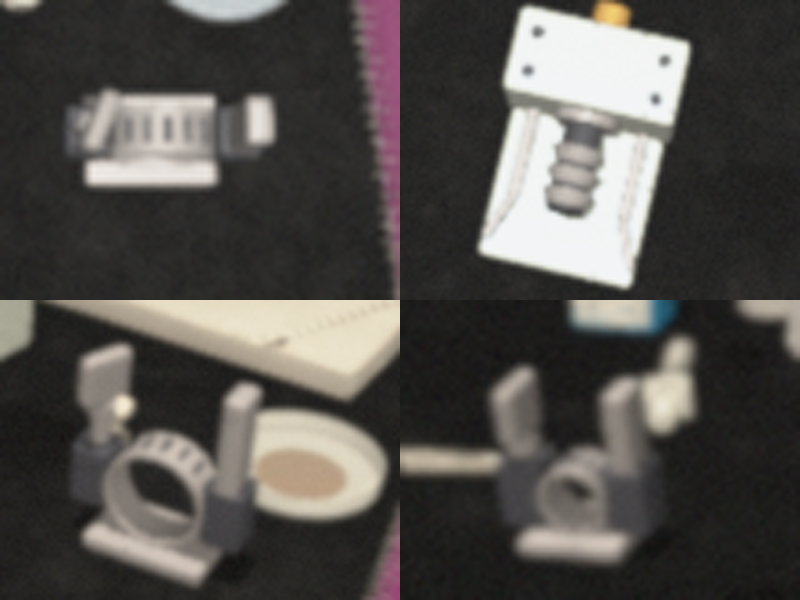

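The grey clamp at top (418,262) has the big band, so it is the one I want. Its key is on the left (+y) and its tab on the right (-y). The one at top (197,276) is the small clamp. The block is at top (325,215) and its stub points down and slightly left. I'll turn and raise the tool on the way over.

Request:
jog_arm:
  rows:
    - {"az": 8.5, "z": -15, "fingers": 85}
    - {"az": 8.5, "z": -15}
    - {"az": 8.5, "z": -15}
    - {"az": 8.5, "z": -15}
    - {"az": 8.5, "z": -15}
    - {"az": 8.5, "z": -15}
    - {"az": 8.5, "z": -15}
    - {"az": 5, "z": -15}

```text
invalid input
```

```bash
cat >> h.py <<'E'
from scipy.spatial.transform import Rotation as Rn
def pose():
    o=bot.get_obs();q=o['tool_rot'];return o['eef_pos'],Rn.from_quat([q[1],q[2],q[3],q[0]]).as_matrix(),o
def go(p):
    e,R,o=pose();print('t',o['t'],'eef',e.round(4),'rel mm',(1000*R.T@(np.array(p)-e)).round(1),'ty az',np.degrees(np.arctan2(R[1,1],R[0,1])).round(2),'tz',R[:,2].round(3))
E
python3 - <<'E'
from h import *
go([.5,.2,.31]); print(pose()[2]['q'])
c=bot.read_camera('wrist'); e,R,o=pose(); T=c['world_from_camera']
print('cam in tool', (R.T@(T[:3,3]-e)).round(3), (R.T@T[:3,:3]).round(3).tolist(), c['vertical_fov'])
E
```

```text
t 0.1 eef [0.1863 0.6482 0.1926] rel mm [-425.3 -344.3 -116.8] ty az 73.97 tz [-0.    -0.002 -1.   ]
[-1.39909835  0.47774333  0.02233878  1.55631323 -0.01153152  1.1092991
 -0.08308353]
cam in tool [ 0.067 -0.001 -0.181] [[0.001, -0.965, -0.262], [1.0, 0.001, 0.001], [-0.0, -0.262, 0.965]] 69.67669594593595
```

Request:
jog_arm:
  rows:
    - {"x": 0, "y": 0, "z": -15, "ax": 0, "ay": 0, "az": 8.5, "fingers": 85}
    - {"x": 0, "y": 0, "z": -15, "ax": 0, "ay": 0, "az": 8.5, "fingers": 85}
    - {"x": 0, "y": 0, "z": -15, "ax": 0, "ay": 0, "az": 8.5, "fingers": 85}
    - {"x": 0, "y": 0, "z": -15, "ax": 0, "ay": 0, "az": 8.5, "fingers": 85}
    - {"x": 0, "y": 0, "z": -15, "ax": 0, "ay": 0, "az": 8.5, "fingers": 85}
    - {"x": 0, "y": 0, "z": -15, "ax": 0, "ay": 0, "az": 8.5, "fingers": 85}
    - {"x": 0, "y": 0, "z": -15, "ax": 0, "ay": 0, "az": 8.5, "fingers": 85}
    - {"x": 0, "y": 0, "z": -15, "ax": 0, "ay": 0, "az": 5, "fingers": 85}
  force: 60

```text
t: 0.95
eef_pos: [0.1862, 0.6485, 0.3137]
tool_rot: [0.0, 0.648, 0.761, -0.0]
contact_force: [0.3, 0.5, 0.3]
gripper_width: 0.996
grasp_force: 0.0
```

Run:
```python
from h import *
go([.5,.2,.31]); print(pose()[2]['q'])
```

```text
t 0.95 eef [0.1862 0.6485 0.3137] rel mm [-492.8  238.3    4. ] ty az 9.17 tz [-0.    -0.001 -1.   ]
[-1.56906419  0.40661735  0.26905822  1.41248581 -0.10821279  1.3377424
 -1.13577929]
```

Request:
jog_arm:
  rows:
    - {"x": -45, "y": 22, "z": 0, "ax": 0, "ay": 0, "az": 0, "fingers": 85}
    - {"x": -45, "y": 22, "z": 0, "ax": 0, "ay": 0, "az": 0, "fingers": 85}
    - {"x": -45, "y": 22, "z": 0, "ax": 0, "ay": 0, "az": 0, "fingers": 85}
    - {"x": -45, "y": 22, "z": 0, "ax": 0, "ay": 0, "az": 1, "fingers": 85}
    - {"x": -45, "y": 22, "z": 0, "ax": 0, "ay": 0, "az": 4, "fingers": 85}
    - {"x": -45, "y": 22, "z": 0, "ax": 0, "ay": 0, "az": 4, "fingers": 85}
    - {"x": -45, "y": 22, "z": 0, "ax": 0, "ay": 0, "az": 0, "fingers": 85}
    - {"x": -45, "y": 22, "z": 0, "ax": 0, "ay": 0, "az": 0, "fingers": 85}

```text
t: 1.75
eef_pos: [0.4015, 0.3101, 0.3134]
tool_rot: [-0.0, 0.704, 0.71, -0.0]
contact_force: [1.2, -0.7, 0.3]
gripper_width: 0.996
grasp_force: 0.0
```

Run:
```python
from h import *
go([.58,-.1,.27]); print(pose()[2]['q'])
```

```text
t 1.75 eef [0.4015 0.3101 0.3134] rel mm [-411.5  175.2   43.3] ty az 0.46 tz [-0.  0. -1.]
[-1.20807288  0.09044815  0.46711771  1.81273093 -0.04308018  1.24844374
 -0.7209213 ]
```

Request:
jog_arm:
  rows:
    - {"x": -45, "y": 20, "z": 0, "ax": 0, "ay": 0, "az": 0, "fingers": 85}
    - {"x": -45, "y": 20, "z": 0, "ax": 0, "ay": 0, "az": 0, "fingers": 85}
    - {"x": -45, "y": 20, "z": 0, "ax": 0, "ay": 0, "az": 0, "fingers": 85}
    - {"x": -45, "y": 20, "z": 0, "ax": 0, "ay": 0, "az": 0, "fingers": 85}
    - {"x": -45, "y": 20, "z": 0, "ax": 0, "ay": 0, "az": 0, "fingers": 85}
    - {"x": -45, "y": 20, "z": 0, "ax": 0, "ay": 0, "az": 0, "fingers": 85}
    - {"x": -45, "y": 20, "z": 0, "ax": 0, "ay": 0, "az": 0, "fingers": 85}
    - {"x": -45, "y": 20, "z": 0, "ax": 0, "ay": 0, "az": 0, "fingers": 85}

```text
t: 2.55
eef_pos: [0.5643, -0.0481, 0.3135]
tool_rot: [-0.0, 0.704, 0.71, 0.0]
contact_force: [0.3, 0.3, 0.2]
gripper_width: 0.994
grasp_force: 0.0
```

Request:
jog_arm:
  rows:
    - {"x": -20, "y": 0, "z": 10, "ax": 0, "ay": 0, "az": 0, "fingers": 85}
    - {"x": -10, "y": 0, "z": 10, "ax": 0, "ay": 0, "az": 0, "fingers": 85}
    - {"x": 0, "y": 0, "z": 0, "ax": 0, "ay": 0, "az": 0, "fingers": 85}
    - {"x": 0, "y": 0, "z": 0, "ax": 0, "ay": 0, "az": 0, "fingers": 85}
    - {"x": 0, "y": 0, "z": 0, "ax": 0, "ay": 0, "az": 0, "fingers": 85}
    - {"x": 0, "y": 0, "z": 0, "ax": 0, "ay": 0, "az": 0, "fingers": 85}
    - {"x": 0, "y": 0, "z": 0, "ax": 0, "ay": 0, "az": 0, "fingers": 85}
    - {"x": 0, "y": 0, "z": 0, "ax": 0, "ay": 0, "az": 0, "fingers": 85}

```text
t: 3.35
eef_pos: [0.5643, -0.0759, 0.2937]
tool_rot: [0.0, 0.704, 0.71, 0.0]
contact_force: [-0.0, 0.2, -0.3]
gripper_width: 0.991
grasp_force: 0.0
```

Run:
```python
from h import *
go([.48,-.27,.29]); print(pose()[2]['q'])
c=snap('wrist','w1')
```

```text
t 3.35 eef [ 0.5643 -0.0759  0.2937] rel mm [-193.4  -86.1    3.6] ty az 0.52 tz [ 0.  0. -1.]
[-0.60960309  0.2689627   0.7923828   1.72437206 -0.20232447  1.23218883
  0.24153016]
```

View pics/w1.png

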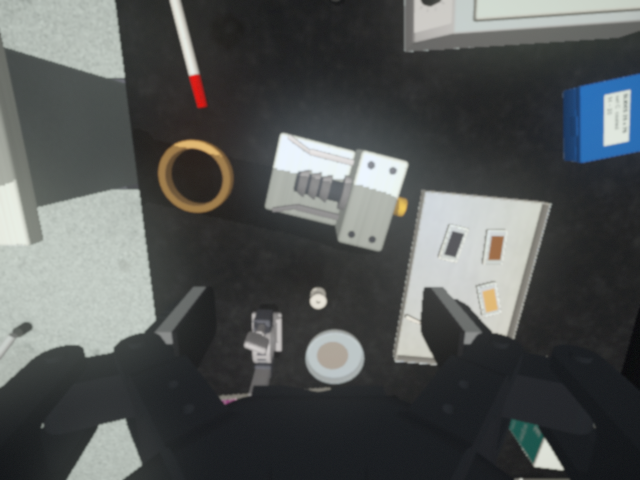

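The block's top is at about (373,200) and its base-plate front corners are at (279,133) and (265,208). The larger clamp is at (262,340), the nozzle at (318,298) and the petri at (335,356). Next I'll enlarge this for exact corners.

Run:
```python
from h import *
w=cv2.imread('pics/w1.png')
a=cv2.resize(w[122:262,256:416],(640,560),interpolation=cv2.INTER_CUBIC)
cv2.imwrite('pics/m2.png',a)
```

```text
(no output)
```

View pics/m2.png

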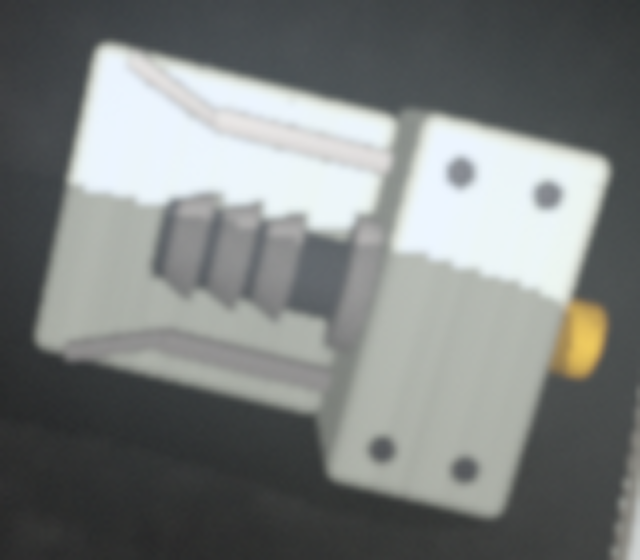

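Run:
```python
from h import *
from scipy.optimize import least_squares
c=load('w1')
P=[((424,112),(0,.056,.074)),((612,158),(.056,.056,.074)),((500,522),(.056,-.056,.074)),((329,480),(0,-.056,.074)),((96,40),(-.101,.052,.01)),((34,349),(-.101,-.052,.01))]
uv=np.array([[(a+.5)/4-.5+256,(b+.5)/4-.5+122] for (a,b),_ in P])
def pr(s):
    Rz=Rn.from_euler('z',s[2]).as_matrix(); return np.array([proj(c,Rz@np.array(p)+[s[0],s[1],0]) for _,p in P])
r=least_squares(lambda s:(pr(s)-uv).ravel(),[.63,-.09,-.2])
print(r.x, (pr(r.x)-uv).round(1).tolist())
def B(x,y,z=0):
    return Rn.from_euler('z',r.x[2]).as_matrix()@[x,y,z]+[r.x[0],r.x[1],0]
print('home',B(-.022,0),'channel',B(-.058,0)); np.save('blk.npy',r.x)
```

```text
[ 0.59945999 -0.07363124 -0.22918666] [[0.2, -0.5], [0.6, 0.0], [0.7, -0.0], [-1.0, 0.1], [-0.1, 0.4], [-0.4, 0.1]]
home [ 0.57803526 -0.06863316  0.        ] channel [ 0.54297661 -0.06045448  0.        ]
```

Request:
jog_arm:
  rows:
    - {"x": -20, "y": -10, "z": 5, "ax": 0, "ay": 0, "az": 0, "fingers": 85}
    - {"x": -20, "y": -10, "z": 5, "ax": 0, "ay": 0, "az": 0, "fingers": 85}
    - {"x": -20, "y": -10, "z": 5, "ax": 0, "ay": 0, "az": 0, "fingers": 85}
    - {"x": -20, "y": -10, "z": 5, "ax": 0, "ay": 0, "az": 0, "fingers": 85}
    - {"x": -20, "y": -10, "z": 5, "ax": 0, "ay": 0, "az": 0, "fingers": 85}
    - {"x": -20, "y": -15, "z": 5, "ax": 0, "ay": 0, "az": 0, "fingers": 85}
    - {"x": -20, "y": -20, "z": 5, "ax": 0, "ay": 0, "az": 0, "fingers": 85}
    - {"x": 0, "y": 0, "z": 5, "ax": 0, "ay": 0, "az": 0, "fingers": 85}

```text
t: 4.2
eef_pos: [0.4774, -0.2208, 0.2537]
tool_rot: [0.0, 0.706, 0.708, -0.0]
contact_force: [-0.1, 0.4, 0.9]
gripper_width: 0.999
grasp_force: 0.0
```

Run:
```python
from h import *
go([.48,-.27,.29]); print(pose()[2]['q'])
c=snap('wrist','w2')
u,v=map(int,proj(c,[.48,-.29,.05])); print(u,v)
w=cv2.imread('pics/w2.png'); x0=u-80;y0=v-70;print(x0,y0)
cv2.imwrite('pics/m3.png',cv2.resize(w[max(y0,0):y0+140,x0:x0+160],None,fx=4,fy=4,interpolation=cv2.INTER_CUBIC))
```

```text
t 4.2 eef [ 0.4774 -0.2208  0.2537] rel mm [-49.3   2.5 -36.3] ty az 0.1 tz [-0. -0. -1.]
[-0.40879751  0.21792667  0.85852621  1.87694627 -0.18190375  1.12732658
  0.51839137]
320 259
240 189
```

View pics/m3.png

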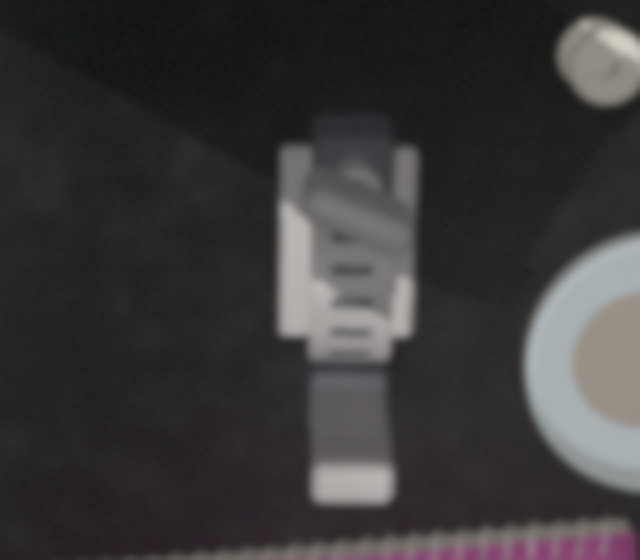

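The crop shows the foot, with corners at (278,145), (419,145), (414,338) and (278,338), and the tab top at (352,484). The key wing runs from (308,190) to (410,240), so the key starts loose. The nozzle is at the upper right.

Run:
```python
from h import *
from scipy.optimize import least_squares
c=load('w2')
P=[((278,145),(-.022,.032,.008)),((419,145),(.022,.032,.008)),((415,338),(.022,-.032,.008)),((278,338),(-.022,-.032,.008)),
((310,463),(-.011,-.03,.104)),((395,463),(.011,-.03,.104)),((395,505),(.011,-.042,.104)),((310,505),(-.011,-.042,.104))]
uv=np.array([[(a+.5)/4-.5+240,(b+.5)/4-.5+189] for (a,b),_ in P])
def pr(s):
    Rz=Rn.from_euler('z',s[2]).as_matrix(); return np.array([proj(c,Rz@np.array(p)+[s[0],s[1],0]) for _,p in P])
r=least_squares(lambda s:(pr(s)-uv).ravel(),[.48,-.29,0],loss='soft_l1',x_scale=.01)
print(r.x, (pr(r.x)-uv).round(1).tolist()); np.save('cl.npy',r.x)
for a,b in [(308,190),(410,240)]: print('key',atz(c,(a+.5)/4-.5+240,(b+.5)/4-.5+189,.104))
Rz=Rn.from_euler('z',r.x[2]).as_matrix(); t=Rz@[0,-.036,.092]+[r.x[0],r.x[1],0]; print('tab',t)
go(t-[0,0,.019])
```

```text
[ 0.48731042 -0.29149169 -0.00526475] [[0.2, 0.5], [-0.5, 0.7], [-0.8, -0.5], [0.2, -0.7], [0.4, -0.0], [0.1, 0.1], [-0.2, -0.0], [0.3, -0.2]]
key [ 0.47506331 -0.24698107  0.104     ]
key [ 0.50070927 -0.25993746  0.104     ]
tab [ 0.48712089 -0.32749119  0.092     ]
t 4.25 eef [ 0.4787 -0.2185  0.2528] rel mm [-109.1    8.1  179.8] ty az 0.25 tz [-0.001  0.001 -1.   ]
```

Request:
jog_arm:
  rows:
    - {"x": -36, "y": 3, "z": 5, "ax": 0, "ay": 0, "az": 0, "fingers": 85}
    - {"x": -36, "y": 3, "z": 5, "ax": 0, "ay": 0, "az": 0, "fingers": 85}
    - {"x": -37, "y": 2, "z": 10, "ax": 0, "ay": 0, "az": 0, "fingers": 85}
    - {"x": 0, "y": 0, "z": 40, "ax": 0, "ay": 0, "az": 0.5, "fingers": 85}
    - {"x": 0, "y": 0, "z": 40, "ax": 0, "ay": 0, "az": 0, "fingers": 85}
    - {"x": 0, "y": 0, "z": 30, "ax": 0, "ay": 0, "az": 0, "fingers": 85}
    - {"x": 0, "y": 0, "z": 0, "ax": 0, "ay": 0, "az": 0, "fingers": 85}
    - {"x": 0, "y": 0, "z": 0, "ax": 0, "ay": 0, "az": 0, "fingers": 85}

```text
t: 5.05
eef_pos: [0.49, -0.3258, 0.1239]
tool_rot: [-0.0, 0.707, 0.707, -0.0]
contact_force: [1.2, -1.1, 0.6]
gripper_width: 0.994
grasp_force: 0.0
```

Run:
```python
from h import *
go([.4871,-.3275,.066]); print(pose()[2]['q'])
```

```text
t 5.05 eef [ 0.49   -0.3258  0.1239] rel mm [-1.7 -2.9 57.9] ty az 0.02 tz [-0. -0. -1.]
[-0.08148759  0.50954129  0.76080331  1.87221908 -0.43202771  0.93174096
  0.88069861]
```

Request:
jog_arm:
  rows:
    - {"x": -1.5, "y": -3, "z": 0, "ax": 0, "ay": 0, "az": 0.3, "fingers": 85}
    - {"x": 0, "y": 0, "z": 20, "ax": 0, "ay": 0, "az": 0, "fingers": 85}
    - {"x": 0, "y": 0, "z": 20, "ax": 0, "ay": 0, "az": 0, "fingers": 85}
    - {"x": 0, "y": 0, "z": 18, "ax": 0, "ay": 0, "az": 0, "fingers": 85}
    - {"x": 0, "y": 0, "z": 0, "ax": 0, "ay": 0, "az": 0, "fingers": 60}
    - {"x": 0, "y": 0, "z": 0, "ax": 0, "ay": 0, "az": 0, "fingers": 35}
    - {"x": 0, "y": 0, "z": 0, "ax": 0, "ay": 0, "az": 0, "fingers": 10}
    - {"x": 0, "y": 0, "z": 0, "ax": 0, "ay": 0, "az": 0, "fingers": 10}
  force: 90

```text
t: 5.85
eef_pos: [0.487, -0.328, 0.0668]
tool_rot: [0.001, 0.709, 0.705, 0.0]
contact_force: [-0.1, -0.2, -0.0]
gripper_width: 0.323
grasp_force: 0.0
```

Request:
jog_arm:
  rows:
    - {"x": 0, "y": 0, "z": 0, "ax": 0, "ay": 0, "az": 0, "fingers": 0}
    - {"x": 0, "y": 0, "z": 0, "ax": 0, "ay": 0, "az": 0, "fingers": 0}
    - {"x": 0, "y": 0, "z": 0, "ax": 0, "ay": 0, "az": 0, "fingers": 0}
    - {"x": 0, "y": 0, "z": 0, "ax": 0, "ay": 0, "az": 0, "fingers": 0}
    - {"x": 0, "y": 0, "z": 0, "ax": 0, "ay": 0, "az": 0, "fingers": 0}
    - {"x": 0, "y": 0, "z": 0, "ax": 0, "ay": 0, "az": 0, "fingers": 0}
    - {"x": 0, "y": 0, "z": 0, "ax": 0, "ay": 0, "az": 0, "fingers": 0}
    - {"x": 0, "y": 0, "z": 0, "ax": 0, "ay": 0, "az": 0, "fingers": 0}
  force: 90

```text
t: 6.65
eef_pos: [0.489, -0.329, 0.0677]
tool_rot: [0.003, 0.709, 0.705, 0.001]
contact_force: [2.3, -0.1, 7.0]
gripper_width: 0.005
grasp_force: 4.0
```

Run:
```python
from h import *
b=np.load('blk.npy'); R=Rn.from_euler('z',b[2]).as_matrix()
for x in (-.12,-.10,-.022):
    p=R@[x,-.036,0]+[b[0],b[1],.0]; go(p+[0,0,.12])
```

```text
t 6.65 eef [ 0.489  -0.329   0.0677] rel mm [247.4 -15.6 -53.1] ty az -0.32 tz [ 0.005 -0.003 -1.   ]
t 6.65 eef [ 0.489  -0.329   0.0677] rel mm [242.9   3.9 -52.9] ty az -0.32 tz [ 0.005 -0.003 -1.   ]
t 6.65 eef [ 0.489  -0.329   0.0677] rel mm [225.6  79.9 -52.5] ty az -0.32 tz [ 0.005 -0.003 -1.   ]
```

The fingers shut completely, so something is wrong. I'll look.

Run:
```python
from h import *
c=snap('wrist','w3');s=snap('scene','s3')
w=cv2.imread('pics/w3.png');q=cv2.imread('pics/s3.png')
m=np.hstack([cv2.resize(w[130:480,120:520],(400,350)),cv2.resize(q[180:355,320:520],(400,350),interpolation=cv2.INTER_CUBIC)])
cv2.imwrite('pics/m4.png',m)
```

```text
(no output)
```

View pics/m4.png

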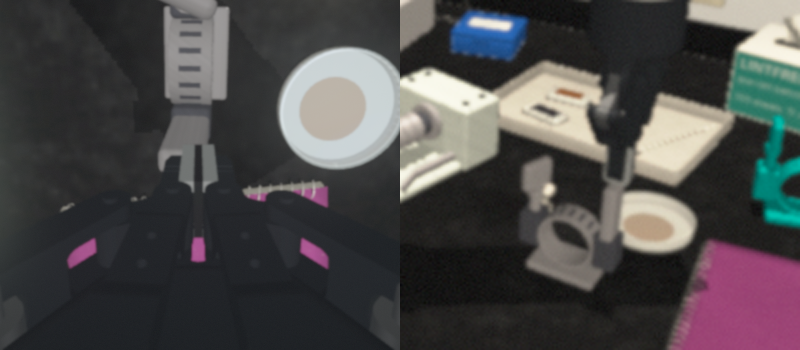

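Run:
```python
from h import *
e,R,o=pose(); print(e,o['grasp_force'],o['contact_force'],o['gripper_width'])
for f,(x,y,s) in {'w3':(120,130,1),'s3':(320,180,2)}.items():
    c=load(f)
    for n,p in [('tcp',e),('tcp-19',e+[0,0,.019]),('tcp-54',e+[0,0,.073]),('tabtop',[.487,-.3275,.104]),('tabbase',[.487,-.3275,.052]),('keytop',[.487,-.2555,.104]),('footcorner-x-y',[.465,-.3235,.008]),('footcorner+x+y',[.509,-.2595,.008])]:
        u,v=proj(c,p); print(f,n,round((u-x)*s),round((v-y)*s))
```

```text
[ 0.48893869 -0.3289848   0.0676421 ] 4.022820371974376 [ 2.6391559  -1.06990372  8.26577864] 0.0016153464539508024
w3 tcp 200 133
w3 tcp-19 200 145
w3 tcp-54 202 204
w3 tabtop 196 157
w3 tabbase 196 121
w3 keytop 195 -10
w3 footcorner-x-y 166 97
w3 footcorner+x+y 229 4
s3 tcp 215 217
s3 tcp-19 218 198
s3 tcp-54 225 143
s3 tabtop 217 181
s3 tabbase 211 232
s3 keytop 140 159
s3 footcorner-x-y 192 284
s3 footcorner+x+y 147 237
```

Run:
```python
from h import *
w=cv2.imread('pics/w3.png');q=cv2.imread('pics/s3.png')
m=np.hstack([cv2.resize(w[110:340,220:420],(400,460),interpolation=cv2.INTER_CUBIC),cv2.resize(q[215:330,375:475],(400,460),interpolation=cv2.INTER_CUBIC)])
cv2.imwrite('pics/m5.png',m)
```

```text
(no output)
```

View pics/m5.png

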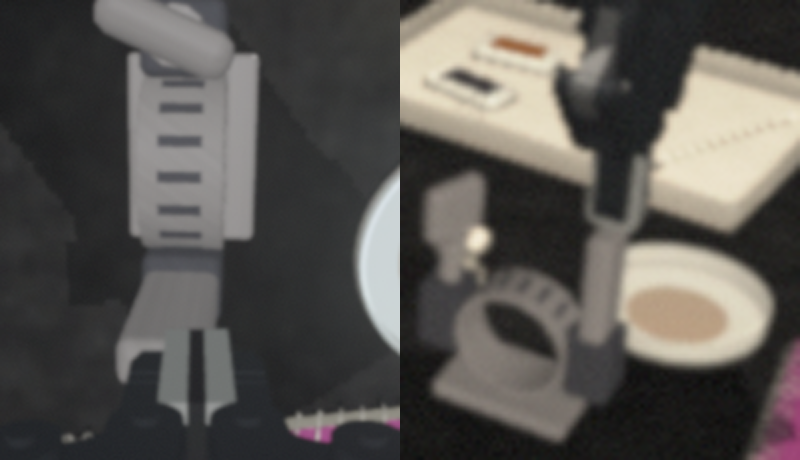

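The crops show the fingertips resting on top of the tab, about 36 mm above the reported TCP, in both the wrist and scene views. The 7 N upward force agrees. So the real fingertip height is the reported z plus 36 mm, and I'll go that much lower. I'll rise, open and descend again.

Request:
jog_arm:
  rows:
    - {"x": 0, "y": 0, "z": -20, "ax": 0, "ay": 0, "az": 0, "fingers": 0}
    - {"x": 0, "y": 0, "z": -30, "ax": 0, "ay": 0, "az": 0, "fingers": 40}
    - {"x": 0, "y": 0, "z": -30, "ax": 0, "ay": 0, "az": 0, "fingers": 85}
    - {"x": 0, "y": 0, "z": -30, "ax": 0, "ay": 0, "az": 0, "fingers": 85}
    - {"x": 0, "y": 0, "z": 0, "ax": 0, "ay": 0, "az": 0, "fingers": 85}
    - {"x": 0, "y": 0, "z": 0, "ax": 0, "ay": 0, "az": 0, "fingers": 85}
    - {"x": 0, "y": 0, "z": 0, "ax": 0, "ay": 0, "az": 0, "fingers": 85}
    - {"x": 0, "y": 0, "z": 0, "ax": 0, "ay": 0, "az": 0, "fingers": 85}

```text
t: 7.55
eef_pos: [0.4855, -0.327, 0.1743]
tool_rot: [-0.001, 0.709, 0.705, -0.0]
contact_force: [-0.0, -0.1, -0.1]
gripper_width: 0.998
grasp_force: 0.0
```

Run:
```python
from h import *
c=snap('wrist','w4'); go([.4871,-.3275,.03]); print(pose()[2]['gripper_width'])
cl=np.load('cl.npy')
# register clamp region: compare predicted outline with image edges, search x,y,yaw by gradient score
g=cv2.GaussianBlur(cv2.cvtColor(c['pixels'],cv2.COLOR_RGB2GRAY),(0,0),1).astype(np.float32)
gx=cv2.Sobel(g,cv2.CV_32F,1,0);gy=cv2.Sobel(g,cv2.CV_32F,0,1);m=np.hypot(gx,gy)
def seg(a,b): return [np.array(a)*(1-t)+np.array(b)*t for t in np.linspace(0,1,25)]
h=.008;z=.104
L=seg((-.022,-.032,h),(-.022,.032,h))+seg((.022,-.032,h),(.022,.032,h))+seg((-.022,-.032,h),(-.012,-.032,h))+seg((.012,-.032,h),(.022,-.032,h))+seg((-.011,-.03,z),(.011,-.03,z))+seg((-.011,-.042,z),(.011,-.042,z))+seg((-.011,-.03,z),(-.011,-.042,z))+seg((.011,-.03,z),(.011,-.042,z))
L=np.array(L)
f,cx,cy=K(c);T=c['world_from_camera']
def score(s):
    p=L@Rn.from_euler('z',s[2]).as_matrix().T+[s[0],s[1],0]
    q=(p-T[:3,3])@T[:3,:3]; u=(q[:,0]/q[:,2]*f+cx).astype(np.float32);v=(q[:,1]/q[:,2]*f+cy).astype(np.float32)
    return cv2.remap(np.minimum(m,80),u[None],v[None],cv2.INTER_LINEAR).mean()
from itertools import product
best=max((score(cl+[a,b,d]),a,b,d) for a,b,d in product(np.arange(-.012,.012,.001),np.arange(-.008,.008,.001),np.arange(-.15,.15,.015)))
print(best,score(cl))
u,v=map(int,proj(c,[.487,-.30,.05]));print(u,v)
cv2.imwrite('pics/m6.png',cv2.resize(cv2.imread('pics/w4.png')[v-110:v+110,u-140:u+140],None,fx=2.5,fy=2.5,interpolation=cv2.INTER_CUBIC))
```

```text
t 7.6 eef [ 0.4856 -0.3272  0.1745] rel mm [ -0.4   1.8 144.4] ty az -0.34 tz [-0.002  0.001 -1.   ]
0.9938313072366474
(np.float32(77.28209), np.float64(1.0408340855860843e-17), np.float64(-0.001), np.float64(-0.015000000000000124)) 74.804276
320 185
```

By edge matching, the clamp has not moved (under 1 mm). I'll descend 142 mm and grip.

Request:
jog_arm:
  rows:
    - {"x": -1, "y": 1, "z": 35, "ax": 0, "ay": 0, "az": 0.5, "fingers": 85}
    - {"x": 0, "y": 0, "z": 35, "ax": 0, "ay": 0, "az": 0, "fingers": 85}
    - {"x": 0, "y": 0, "z": 30, "ax": 0, "ay": 0, "az": 0, "fingers": 85}
    - {"x": 0, "y": 0, "z": 25, "ax": 0, "ay": 0, "az": 0, "fingers": 85}
    - {"x": 0, "y": 0, "z": 17, "ax": 0, "ay": 0, "az": 0, "fingers": 85}
    - {"x": 0, "y": 0, "z": 0, "ax": 0, "ay": 0, "az": 0, "fingers": 60}
    - {"x": 0, "y": 0, "z": 0, "ax": 0, "ay": 0, "az": 0, "fingers": 40}
    - {"x": 0, "y": 0, "z": 0, "ax": 0, "ay": 0, "az": 0, "fingers": 30}

```text
t: 8.4
eef_pos: [0.488, -0.3293, 0.0347]
tool_rot: [0.001, 0.712, 0.702, 0.0]
contact_force: [0.1, -0.2, -0.4]
gripper_width: 0.509
grasp_force: 0.0
```

Request:
jog_arm:
  rows:
    - {"x": 0, "y": 0, "z": 0, "ax": 0, "ay": 0, "az": 0, "fingers": 25}
    - {"x": 0, "y": 0, "z": 0, "ax": 0, "ay": 0, "az": 0, "fingers": 20}
    - {"x": 0, "y": 0, "z": 0, "ax": 0, "ay": 0, "az": 0, "fingers": 10}
    - {"x": 0, "y": 0, "z": 0, "ax": 0, "ay": 0, "az": 0, "fingers": 5}
    - {"x": 0, "y": 0, "z": 0, "ax": 0, "ay": 0, "az": 0, "fingers": 5}
    - {"x": 0, "y": 0, "z": 0, "ax": 0, "ay": 0, "az": 0, "fingers": 5}
    - {"x": 0, "y": 0, "z": 0, "ax": 0, "ay": 0, "az": 0, "fingers": 5}
    - {"x": 0, "y": 0, "z": 0, "ax": 0, "ay": 0, "az": 0, "fingers": 5}
  force: 90

```text
t: 9.2
eef_pos: [0.4879, -0.3291, 0.0348]
tool_rot: [0.001, 0.712, 0.702, 0.001]
contact_force: [-1.0, 0.6, 6.7]
gripper_width: 0.242
grasp_force: 87.8
```

Run:
```python
from h import *
b=np.load('blk.npy'); R=Rn.from_euler('z',b[2]).as_matrix()
for x in (-.14,-.022):
    p=R@[x,-.036,0]+[b[0],b[1],.0]; go(p+[0,0,.05]); print(p)
```

```text
t 9.2 eef [ 0.4879 -0.3291  0.0348] rel mm [251.7 -36.7 -15.4] ty az -0.84 tz [ 0.002 -0.001 -1.   ]
[ 0.45494211 -0.07688392  0.        ]
t 9.2 eef [ 0.4879 -0.3291  0.0348] rel mm [226.6  78.6 -15.1] ty az -0.84 tz [ 0.002 -0.001 -1.   ]
[ 0.56985658 -0.10369181  0.        ]
```

Gripped at 20.6 mm, which matches the tab. I'll lift and turn the clamp in line with the block.

Request:
jog_arm:
  rows:
    - {"x": 0, "y": 0, "z": -20, "ax": 0, "ay": 0, "az": 0, "fingers": 5}
    - {"x": 0, "y": 0, "z": -20, "ax": 0, "ay": 0, "az": 0, "fingers": 5}
    - {"x": 0, "y": 0, "z": -20, "ax": 0, "ay": 0, "az": 0, "fingers": 5}
    - {"x": 0, "y": 0, "z": -5, "ax": 0, "ay": 0, "az": 4, "fingers": 5}
    - {"x": 0, "y": 0, "z": 0, "ax": 0, "ay": 0, "az": 4, "fingers": 5}
    - {"x": 0, "y": 0, "z": 0, "ax": 0, "ay": 0, "az": 4.3, "fingers": 5}
    - {"x": 0, "y": 0, "z": 0, "ax": 0, "ay": 0, "az": 0, "fingers": 5}
    - {"x": 0, "y": 0, "z": 0, "ax": 0, "ay": 0, "az": 0, "fingers": 5}

```text
t: 10.0
eef_pos: [0.4871, -0.3283, 0.0983]
tool_rot: [-0.0, 0.783, 0.622, -0.0]
contact_force: [0.3, 0.3, -2.2]
gripper_width: 0.238
grasp_force: 88.6
```

Run:
```python
from h import *
b=np.load('blk.npy'); R=Rn.from_euler('z',b[2]).as_matrix()
p=R@[-.10,-.036,0]+[b[0],b[1],.0]; go(p+[0,0,.10])
```

```text
t 10.0 eef [ 0.4871 -0.3283  0.0983] rel mm [237.6 -47.9  -1.6] ty az -13.0 tz [-0.  0. -1.]
```

Request:
jog_arm:
  rows:
    - {"x": 40, "y": -8, "z": 0, "ax": 0, "ay": 0, "az": 0, "fingers": 5}
    - {"x": 40, "y": -8, "z": 0, "ax": 0, "ay": 0, "az": 0, "fingers": 5}
    - {"x": 40, "y": -8, "z": 0, "ax": 0, "ay": 0, "az": 0, "fingers": 5}
    - {"x": 40, "y": -8, "z": 0, "ax": 0, "ay": 0, "az": 0, "fingers": 5}
    - {"x": 40, "y": -8, "z": 0, "ax": 0, "ay": 0, "az": 0, "fingers": 5}
    - {"x": 37, "y": -8, "z": 0, "ax": 0, "ay": 0, "az": 0, "fingers": 5}
    - {"x": 0, "y": 0, "z": 0, "ax": 0, "ay": 0, "az": 0, "fingers": 5}
    - {"x": 0, "y": 0, "z": 0, "ax": 0, "ay": 0, "az": 0, "fingers": 5}

```text
t: 10.8
eef_pos: [0.4943, -0.0858, 0.0985]
tool_rot: [-0.0, 0.782, 0.623, 0.0]
contact_force: [0.1, -1.3, -1.9]
gripper_width: 0.239
grasp_force: 88.6
```

Run:
```python
from h import *
b=np.load('blk.npy'); R=Rn.from_euler('z',b[2]).as_matrix()
p=R@[-.10,-.036,0]+[b[0],b[1],.0]; go(p+[0,0,.048])
c=snap('wrist','w5')
P=lambda x,y,z:tuple(np.round(np.array(proj(c,R@[x,y,z]+[b[0],b[1],0]))).astype(int).tolist())
im=cv2.imread('pics/w5.png')
# predicted: block edges, channel, and stub axis (green); held clamp foot outline predicted (red)
def line(q,col,n=0):
    cv2.polylines(im,[np.array([P(*a) for a in q])],False,col,1)
line([(0,.056,.074),(0,-.056,.074),(.056,-.056,.074),(.056,.056,.074),(0,.056,.074)],(0,255,0))
line([(-.101,-.052,.01),(-.101,.052,.01),(0,.052,.01)],(0,255,0)); line([(-.066,0,.0615),(0,0,.0615)],(0,255,0))
e,Rt,o=pose(); y=Rn.from_euler('z',np.arctan2(Rt[1,1],Rt[0,1])).as_matrix(); zb=e[2]-.0348
Q=lambda x,yy,z:tuple(np.round(np.array(proj(c,y@[x,yy+.0365,0]+[e[0],e[1],zb+z]))).astype(int).tolist())
cv2.polylines(im,[np.array([Q(*a) for a in [(-.022,-.032,.008),(.022,-.032,.008),(.022,.032,.008),(-.022,.032,.008)]])],True,(0,0,255),1)
cv2.polylines(im,[np.array([Q(*a) for a in [(-.012,.045,.052),(.012,.045,.052)]])],True,(0,0,255),1)
cv2.imwrite('pics/m7.png',cv2.resize(im[60:360,150:550],(800,600),interpolation=cv2.INTER_CUBIC))
```

```text
t 10.8 eef [ 0.4943 -0.0858  0.0985] rel mm [-0.3 -0.4 50.5] ty az -12.9 tz [-0.  0. -1.]
```

View pics/m7.png

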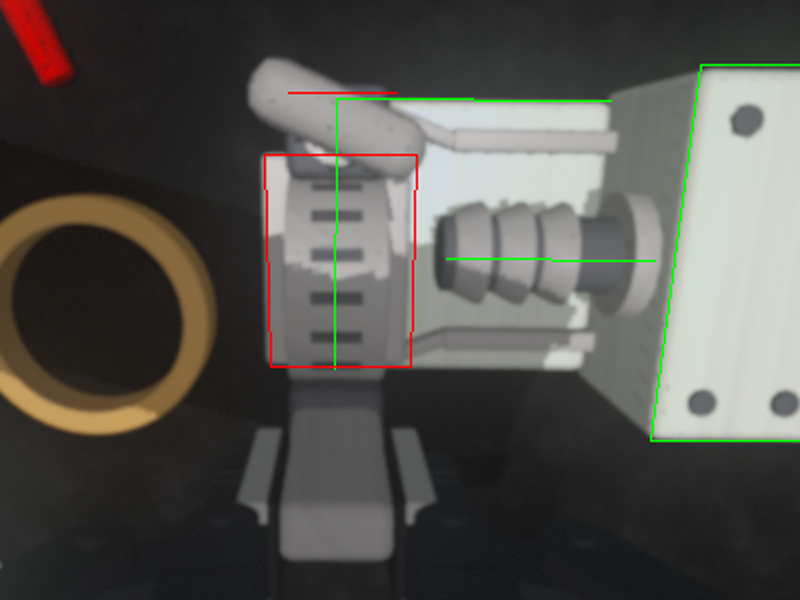

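The overlays match: the red foot outline lies on the clamp's foot, and the green lines fit the block edges and stub axis. The clamp is aligned in front of the stub tip at (440,260), with the orange ring clear on the left. I'll lower it 52 mm.

Request:
jog_arm:
  rows:
    - {"x": 0, "y": 0, "z": 14, "ax": 0, "ay": 0, "az": 0.2, "fingers": 5}
    - {"x": 0, "y": 0, "z": 14, "ax": 0, "ay": 0, "az": 0, "fingers": 5}
    - {"x": 0, "y": 0, "z": 12, "ax": 0, "ay": 0, "az": 0, "fingers": 5}
    - {"x": 0, "y": 0, "z": 8, "ax": 0, "ay": 0, "az": 0, "fingers": 5}
    - {"x": 0, "y": 0, "z": 2, "ax": 0, "ay": 0, "az": 0, "fingers": 5}
    - {"x": 0, "y": 0, "z": 2, "ax": 0, "ay": 0, "az": 0, "fingers": 5}
    - {"x": 0, "y": 0, "z": 0, "ax": 0, "ay": 0, "az": 0, "fingers": 5}
    - {"x": 0, "y": 0, "z": 0, "ax": 0, "ay": 0, "az": 0, "fingers": 5}

```text
t: 11.65
eef_pos: [0.4946, -0.0869, 0.0468]
tool_rot: [0.0, 0.784, 0.62, 0.0]
contact_force: [-0.1, 0.2, -2.1]
gripper_width: 0.239
grasp_force: 88.7
```

Run:
```python
from h import *
b=np.load('blk.npy'); R=Rn.from_euler('z',b[2]).as_matrix()
p=R@[-.022,-.0365,0]+[b[0],b[1],.0]; go(p+[0,0,.0455])
```

```text
t 11.65 eef [ 0.4946 -0.0869  0.0468] rel mm [ 0.5 77.1  1.4] ty az -13.33 tz [ 0.001  0.    -1.   ]
```

Request:
jog_arm:
  rows:
    - {"x": 0.4, "y": 8, "z": 0.8, "ax": 0, "ay": 0, "az": -0.2, "fingers": 5}
    - {"x": 0, "y": 8, "z": 0, "ax": 0, "ay": 0, "az": 0, "fingers": 5}
    - {"x": 0, "y": 8, "z": 0, "ax": 0, "ay": 0, "az": 0, "fingers": 5}
    - {"x": 0, "y": 8, "z": 0, "ax": 0, "ay": 0, "az": 0, "fingers": 5}
    - {"x": 0, "y": 8, "z": 0, "ax": 0, "ay": 0, "az": 0, "fingers": 5}
    - {"x": 0, "y": 8, "z": 0, "ax": 0, "ay": 0, "az": 0, "fingers": 5}
    - {"x": 0, "y": 0, "z": 0, "ax": 0, "ay": 0, "az": 0, "fingers": 5}
    - {"x": 0, "y": 0, "z": 0, "ax": 0, "ay": 0, "az": 0, "fingers": 5}

```text
t: 12.45
eef_pos: [0.541, -0.0975, 0.0455]
tool_rot: [-0.0, 0.783, 0.622, -0.0]
contact_force: [-0.4, -0.2, -3.5]
gripper_width: 0.238
grasp_force: 88.7
```

Request:
jog_arm:
  rows:
    - {"x": 0, "y": 5, "z": 0, "ax": 0, "ay": 0, "az": 0, "fingers": 5}
    - {"x": 0, "y": 5, "z": 0, "ax": 0, "ay": 0, "az": 0, "fingers": 5}
    - {"x": 0, "y": 5, "z": 0, "ax": 0, "ay": 0, "az": 0, "fingers": 5}
    - {"x": 0, "y": 5, "z": 0, "ax": 0, "ay": 0, "az": 0, "fingers": 5}
    - {"x": 0, "y": 5, "z": 0, "ax": 0, "ay": 0, "az": 0, "fingers": 5}
    - {"x": 0, "y": 0, "z": 0.5, "ax": 0, "ay": 0, "az": 0, "fingers": 5}
    - {"x": 0, "y": 0, "z": 0, "ax": 0, "ay": 0, "az": 0, "fingers": 5}
    - {"x": 0, "y": 0, "z": 0, "ax": 0, "ay": 0, "az": 0, "fingers": 5}

```text
t: 13.25
eef_pos: [0.5651, -0.1031, 0.0451]
tool_rot: [-0.0, 0.783, 0.622, -0.0]
contact_force: [-0.4, -0.4, -2.9]
gripper_width: 0.239
grasp_force: 88.7
```

Run:
```python
from h import *
b=np.load('blk.npy'); R=Rn.from_euler('z',b[2]).as_matrix()
p=R@[-.022,-.0365,0]+[b[0],b[1],.0]; go(p+[0,0,.0448]); print(pose()[2]['contact_force'],pose()[2]['torque'])
```

```text
t 13.25 eef [ 0.5651 -0.1031  0.0451] rel mm [-0.   4.7  0.3] ty az -13.14 tz [-0.  0. -1.]
[-0.43723209 -0.40052933 -2.94558441] [-0.09354441  0.0106639  -0.00169166]
```

No contact yet, and 4.7 mm to go. I'll push gently until it meets the face.

Request:
jog_arm:
  rows:
    - {"x": 0, "y": 2, "z": 0, "ax": 0, "ay": 0, "az": 0, "fingers": 5}
    - {"x": 0, "y": 1.5, "z": 0.3, "ax": 0, "ay": 0, "az": 0, "fingers": 5}
    - {"x": 0, "y": 1, "z": 0.3, "ax": 0, "ay": 0, "az": 0, "fingers": 5}
    - {"x": 0, "y": 0.7, "z": 0, "ax": 0, "ay": 0, "az": 0, "fingers": 5}
    - {"x": 0, "y": 0.7, "z": 0, "ax": 0, "ay": 0, "az": 0, "fingers": 5}
    - {"x": 0, "y": 0.5, "z": 0, "ax": 0, "ay": 0, "az": 0, "fingers": 5}
    - {"x": 0, "y": 0, "z": 0, "ax": 0, "ay": 0, "az": 0, "fingers": 5}
    - {"x": 0, "y": 0, "z": 0, "ax": 0, "ay": 0, "az": 0, "fingers": 5}

```text
t: 14.05
eef_pos: [0.5696, -0.1042, 0.0449]
tool_rot: [-0.002, 0.783, 0.622, -0.001]
contact_force: [-8.0, 1.3, 10.1]
gripper_width: 0.239
grasp_force: 90.4
```

It is in contact with the face (-8 N) and the plate (+10 N up). Release and rise.

Request:
jog_arm:
  rows:
    - {"x": 0, "y": -0.8, "z": -0.3, "ax": 0, "ay": 0, "az": 0, "fingers": 5}
    - {"x": 0, "y": 0, "z": 0, "ax": 0, "ay": 0, "az": 0, "fingers": 30}
    - {"x": 0, "y": 0, "z": 0, "ax": 0, "ay": 0, "az": 0, "fingers": 50}
    - {"x": 0, "y": 0, "z": 0, "ax": 0, "ay": 0, "az": 0, "fingers": 50}
    - {"x": 0, "y": 0, "z": -25, "ax": 0, "ay": 0, "az": 0, "fingers": 50}
    - {"x": 0, "y": 0, "z": -30, "ax": 0, "ay": 0, "az": 0, "fingers": 50}
    - {"x": 0, "y": 0, "z": -30, "ax": 0, "ay": 0, "az": 0, "fingers": 50}
    - {"x": 0, "y": 0, "z": 0, "ax": 0, "ay": 0, "az": 0, "fingers": 50}

```text
t: 14.85
eef_pos: [0.5738, -0.1054, 0.1337]
tool_rot: [0.002, 0.783, 0.621, 0.003]
contact_force: [0.6, 0.3, 0.2]
gripper_width: 0.583
grasp_force: 0.0
```

Request:
jog_arm:
  rows:
    - {"x": 0, "y": 0, "z": 0, "ax": 0, "ay": 0, "az": 0, "fingers": 50}
    - {"x": 0, "y": 0, "z": -5, "ax": 0, "ay": 0, "az": 0, "fingers": 50}
    - {"x": 0, "y": 0, "z": 0, "ax": 0, "ay": 0, "az": 0, "fingers": 50}
    - {"x": 0, "y": 0, "z": 0, "ax": 0, "ay": 0, "az": 0, "fingers": 50}
    - {"x": 0, "y": 0, "z": 0, "ax": 0, "ay": 0, "az": 0, "fingers": 50}
    - {"x": 0, "y": 0, "z": 0, "ax": 0, "ay": 0, "az": 0, "fingers": 50}
    - {"x": 0, "y": 0, "z": 0, "ax": 0, "ay": 0, "az": 0, "fingers": 50}
    - {"x": 0, "y": 0, "z": 0, "ax": 0, "ay": 0, "az": 0, "fingers": 50}

```text
t: 15.65
eef_pos: [0.5709, -0.1044, 0.1348]
tool_rot: [-0.0, 0.783, 0.622, -0.0]
contact_force: [-0.8, 0.9, -0.1]
gripper_width: 0.588
grasp_force: 0.0
```

Run:
```python
from h import *
b=np.load('blk.npy'); R=Rn.from_euler('z',b[2]).as_matrix()
p=R@[-.022,.036,0]+[b[0],b[1],.0]; go(p+[0,0,.0448])
c=snap('wrist','w6'); im=cv2.imread('pics/w6.png')
P=lambda x,y,z:tuple(np.round(np.array(proj(c,R@[x,y,z]+[b[0],b[1],0]))).astype(int).tolist())
L=lambda q:cv2.polylines(im,[np.array([P(*a) for a in q])],True,(0,0,255),1)
L([(-.044,-.032,.018),(0,-.032,.018),(0,.032,.018),(-.044,.032,.018)]);L([(-.033,-.042,.114),(-.011,-.042,.114),(-.011,-.03,.114),(-.033,-.03,.114)])
cv2.circle(im,P(-.022,.036,.114),3,(0,255,0),1)
u,v=P(-.022,0,.06); x0,y0=u-120,max(v-110,0)
print(x0,y0,P(-.022,.036,.114)); cv2.imwrite('pics/m8.png',cv2.resize(im[y0:y0+190,x0:x0+240],None,fx=3,fy=3,interpolation=cv2.INTER_CUBIC))
```

```text
t 15.65 eef [ 0.5709 -0.1044  0.1348] rel mm [72.4 -1.2 90. ] ty az -13.13 tz [-0. -0. -1.]
198 71 (318, 127)
```

View pics/m8.png

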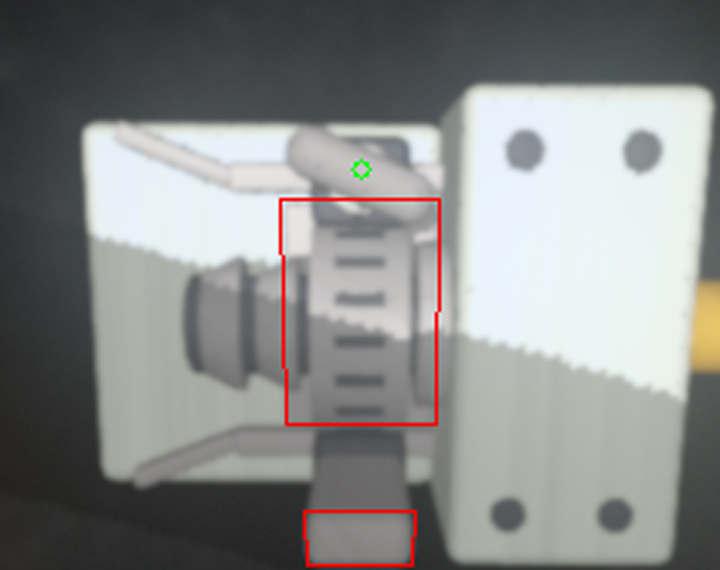

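The clamp is home: the red outline (foot edge on the face, tab top) fits exactly. The key axis is at (361,169), and the wing is turned about 26° clockwise (0.45 rad), so the key is not yet tightened. Next I'll move over the key and square the fingers to the wing.

Request:
jog_arm:
  rows:
    - {"x": 36, "y": -0.6, "z": 0, "ax": 0, "ay": 0, "az": 0, "fingers": 50}
    - {"x": 36.4, "y": -0.6, "z": 0, "ax": 0, "ay": 0, "az": 0, "fingers": 50}
    - {"x": 0, "y": 0, "z": 0, "ax": 0, "ay": 0, "az": -8.5, "fingers": 50}
    - {"x": 0, "y": 0, "z": 0, "ax": 0, "ay": 0, "az": -8.5, "fingers": 50}
    - {"x": 0, "y": 0, "z": 0, "ax": 0, "ay": 0, "az": -8.5, "fingers": 50}
    - {"x": 0, "y": 0, "z": 0, "ax": 0, "ay": 0, "az": -8.5, "fingers": 50}
    - {"x": 0, "y": 0, "z": 0, "ax": 0, "ay": 0, "az": -8.5, "fingers": 50}
    - {"x": 0, "y": 0, "z": 0, "ax": 0, "ay": 0, "az": -8.5, "fingers": 50}

```text
t: 16.5
eef_pos: [0.5862, -0.0336, 0.1349]
tool_rot: [0.0, 0.437, 0.9, 0.0]
contact_force: [-1.0, -1.5, 0.4]
gripper_width: 0.589
grasp_force: 0.0
```

Request:
jog_arm:
  rows:
    - {"x": 0, "y": 0, "z": 0, "ax": 0, "ay": 0, "az": -6.7, "fingers": 45}
    - {"x": 0, "y": 0, "z": 0, "ax": 0, "ay": 0, "az": -6.7, "fingers": 45}
    - {"x": 0, "y": 0, "z": 15, "ax": 0, "ay": 0, "az": 0, "fingers": 45}
    - {"x": 0, "y": 0, "z": 10, "ax": 0, "ay": 0, "az": 0, "fingers": 45}
    - {"x": 0, "y": 0, "z": 0, "ax": 0, "ay": 0, "az": 0, "fingers": 45}
    - {"x": 0, "y": 0, "z": 0, "ax": 0, "ay": 0, "az": 0, "fingers": 45}
    - {"x": 0, "y": 0, "z": 0, "ax": 0, "ay": 0, "az": 0, "fingers": 45}
    - {"x": 0, "y": 0, "z": 0, "ax": 0, "ay": 0, "az": 0, "fingers": 45}

```text
t: 17.3
eef_pos: [0.5865, -0.0336, 0.1102]
tool_rot: [0.0, 0.332, 0.943, 0.0]
contact_force: [-0.7, -0.2, -0.3]
gripper_width: 0.53
grasp_force: 0.0
```

Run:
```python
from h import *
b=np.load('blk.npy'); R=Rn.from_euler('z',b[2]).as_matrix()
p=R@[-.022,.036,0]+[b[0],b[1],.0]; go(p+[0,0,.050]); print(pose()[2]['q'])
```

```text
t 17.3 eef [ 0.5865 -0.0336  0.1102] rel mm [ 0.3 -0.2 60.2] ty az 51.24 tz [ 0.001 -0.    -1.   ]
[-0.46129976  0.47191977  0.54453456  1.87697681 -0.31131573  0.87668331
  1.130591  ]
```

Request:
jog_arm:
  rows:
    - {"x": 0, "y": 0, "z": 20, "ax": 0, "ay": 0, "az": 0, "fingers": 45}
    - {"x": 0, "y": 0, "z": 20, "ax": 0, "ay": 0, "az": 0, "fingers": 45}
    - {"x": 0, "y": 0, "z": 20, "ax": 0, "ay": 0, "az": 0, "fingers": 45}
    - {"x": 0, "y": 0, "z": 0, "ax": 0, "ay": 0, "az": 0, "fingers": 45}
    - {"x": 0, "y": 0, "z": 0, "ax": 0, "ay": 0, "az": 0, "fingers": 20}
    - {"x": 0, "y": 0, "z": 0, "ax": 0, "ay": 0, "az": 0, "fingers": 12}
    - {"x": 0, "y": 0, "z": 0, "ax": 0, "ay": 0, "az": 0, "fingers": 4}
    - {"x": 0, "y": 0, "z": 0, "ax": 0, "ay": 0, "az": 0, "fingers": 0}
  force: 30

```text
t: 18.1
eef_pos: [0.5875, -0.0336, 0.0512]
tool_rot: [0.001, 0.332, 0.943, 0.001]
contact_force: [1.2, -0.2, 4.4]
gripper_width: 0.107
grasp_force: 33.3
```

Request:
jog_arm:
  rows:
    - {"x": 0, "y": 0, "z": 0, "ax": 0, "ay": 0, "az": 0, "fingers": 0}
    - {"x": 0, "y": 0, "z": 0, "ax": 0, "ay": 0, "az": 0, "fingers": 0}
    - {"x": 0, "y": 0, "z": 0, "ax": 0, "ay": 0, "az": 0, "fingers": 0}
    - {"x": 0, "y": 0, "z": 0, "ax": 0, "ay": 0, "az": 0, "fingers": 0}
    - {"x": 0, "y": 0, "z": 0, "ax": 0, "ay": 0, "az": 3, "fingers": 0}
    - {"x": 0, "y": 0, "z": 0, "ax": 0, "ay": 0, "az": 5, "fingers": 0}
    - {"x": 0, "y": 0, "z": 0, "ax": 0, "ay": 0, "az": 5, "fingers": 0}
    - {"x": 0, "y": 0, "z": 0, "ax": 0, "ay": 0, "az": 5, "fingers": 0}
  force: 30

```text
t: 18.9
eef_pos: [0.5875, -0.0336, 0.0512]
tool_rot: [0.001, 0.477, 0.879, 0.001]
contact_force: [0.2, 0.4, 5.6]
gripper_width: 0.108
grasp_force: 33.7
```

Run:
```python
from h import *
b=np.load('blk.npy'); R=Rn.from_euler('z',b[2]).as_matrix()
p=R@[-.022,.036,0]+[b[0],b[1],.0]; go(p+[0,0,.050]); o=pose()[2];print(o['torque'],o['contact_force'],o['gripper_width']*85)
```

```text
t 18.9 eef [ 0.5875 -0.0336  0.0512] rel mm [ 0.8 -1.1  1.2] ty az 33.07 tz [ 0.003  0.    -1.   ]
[-0.05927105  0.04328807  0.0371278 ] [0.18229894 0.40574732 5.59941155] 9.210585032359866
```

The key turns with about 0.04 N m. I'll keep turning.

Request:
jog_arm:
  rows:
    - {"x": 0, "y": 0, "z": 0, "ax": 0, "ay": 0, "az": 8, "fingers": 0}
    - {"x": 0, "y": 0, "z": 0, "ax": 0, "ay": 0, "az": 8, "fingers": 0}
    - {"x": 0, "y": 0, "z": 0, "ax": 0, "ay": 0, "az": 8, "fingers": 0}
    - {"x": 0, "y": 0, "z": 0, "ax": 0, "ay": 0, "az": 8, "fingers": 0}
    - {"x": 0, "y": 0, "z": 0, "ax": 0, "ay": 0, "az": 8, "fingers": 0}
    - {"x": 0, "y": 0, "z": 0, "ax": 0, "ay": 0, "az": 8, "fingers": 0}
    - {"x": 0, "y": 0, "z": 0, "ax": 0, "ay": 0, "az": 8, "fingers": 0}
    - {"x": 0, "y": 0, "z": 0, "ax": 0, "ay": 0, "az": 8, "fingers": 0}

```text
t: 19.7
eef_pos: [0.5875, -0.0336, 0.0512]
tool_rot: [0.001, 0.871, 0.492, 0.001]
contact_force: [1.3, 0.1, 5.9]
gripper_width: 0.112
grasp_force: 33.6
```

Request:
jog_arm:
  rows:
    - {"x": 0, "y": 0, "z": 0, "ax": 0, "ay": 0, "az": 6, "fingers": 0}
    - {"x": 0, "y": 0, "z": 0, "ax": 0, "ay": 0, "az": 6, "fingers": 0}
    - {"x": 0, "y": 0, "z": 0, "ax": 0, "ay": 0, "az": 6, "fingers": 0}
    - {"x": 0, "y": 0, "z": 0, "ax": 0, "ay": 0, "az": 6, "fingers": 0}
    - {"x": 0, "y": 0, "z": 0, "ax": 0, "ay": 0, "az": 6, "fingers": 0}
    - {"x": 0, "y": 0, "z": 0, "ax": 0, "ay": 0, "az": 6, "fingers": 0}
    - {"x": 0, "y": 0, "z": 0, "ax": 0, "ay": 0, "az": 6, "fingers": 0}
    - {"x": 0, "y": 0, "z": 0, "ax": 0, "ay": 0, "az": 2, "fingers": 0}

```text
t: 20.5
eef_pos: [0.5875, -0.0337, 0.0511]
tool_rot: [0.0, 0.991, 0.131, 0.001]
contact_force: [0.4, 1.0, 7.7]
gripper_width: 0.111
grasp_force: 33.9
```

Run:
```python
from h import *
b=np.load('blk.npy'); R=Rn.from_euler('z',b[2]).as_matrix()
p=R@[-.022,.036,0]+[b[0],b[1],.0]; go(p+[0,0,.050]); o=pose()[2];print(o['torque'],o['contact_force'],o['gripper_width']*85)
```

```text
t 20.5 eef [ 0.5875 -0.0337  0.0511] rel mm [-1.2 -0.4  1.1] ty az -74.9 tz [ 0.002 -0.    -1.   ]
[0.06346746 0.02602503 0.05658122] [0.43912283 1.01727662 7.68531439] 9.45295644797624
```

By the tool angle the key is at about 2.65 rad. I'll take small steps to the stop.

Request:
jog_arm:
  rows:
    - {"x": 0, "y": 0, "z": 0, "ax": 0, "ay": 0, "az": 2, "fingers": 0}
    - {"x": 0, "y": 0, "z": 0, "ax": 0, "ay": 0, "az": 2, "fingers": 0}
    - {"x": 0, "y": 0, "z": 0, "ax": 0, "ay": 0, "az": 2, "fingers": 0}
    - {"x": 0, "y": 0, "z": 0, "ax": 0, "ay": 0, "az": 2, "fingers": 0}
    - {"x": 0, "y": 0, "z": 0, "ax": 0, "ay": 0, "az": 0, "fingers": 0}
    - {"x": 0, "y": 0, "z": 0, "ax": 0, "ay": 0, "az": 0, "fingers": 0}
    - {"x": 0, "y": 0, "z": 0, "ax": 0, "ay": 0, "az": 0, "fingers": 0}
    - {"x": 0, "y": 0, "z": 0, "ax": 0, "ay": 0, "az": 0, "fingers": 0}

```text
t: 21.3
eef_pos: [0.5875, -0.0337, 0.0512]
tool_rot: [-0.0, 0.998, 0.063, 0.001]
contact_force: [1.0, 0.4, 6.8]
gripper_width: 0.109
grasp_force: 33.8
```

Run:
```python
from h import *
b=np.load('blk.npy'); R=Rn.from_euler('z',b[2]).as_matrix()
p=R@[-.022,.036,0]+[b[0],b[1],.0]; go(p+[0,0,.050]); o=pose()[2];print(o['torque'],o['contact_force'],o['q'][6])
```

```text
t 21.3 eef [ 0.5875 -0.0337  0.0512] rel mm [-1.2 -0.2  1.2] ty az -82.73 tz [ 0.002  0.    -1.   ]
[ 0.01383023  0.02650514 -0.09922427] [0.97898666 0.40138612 6.80826732] -0.7067864290298618
```

Request:
jog_arm:
  rows:
    - {"x": 0, "y": 0, "z": 0, "ax": 0, "ay": 0, "az": 1.5, "fingers": 0}
    - {"x": 0, "y": 0, "z": 0, "ax": 0, "ay": 0, "az": 1.5, "fingers": 0}
    - {"x": 0, "y": 0, "z": 0, "ax": 0, "ay": 0, "az": 0, "fingers": 0}
    - {"x": 0, "y": 0, "z": 0, "ax": 0, "ay": 0, "az": 0, "fingers": 0}
    - {"x": 0, "y": 0, "z": 0, "ax": 0, "ay": 0, "az": 0, "fingers": 0}
    - {"x": 0, "y": 0, "z": 0, "ax": 0, "ay": 0, "az": 0, "fingers": 0}
    - {"x": 0, "y": 0, "z": 0, "ax": 0, "ay": 0, "az": 0, "fingers": 0}
    - {"x": 0, "y": 0, "z": 0, "ax": 0, "ay": 0, "az": 0, "fingers": 0}

```text
t: 22.1
eef_pos: [0.5877, -0.034, 0.0512]
tool_rot: [0.0, 0.999, 0.037, 0.001]
contact_force: [-0.1, -0.1, 6.6]
gripper_width: 0.111
grasp_force: 33.7
```

Run:
```python
from h import *
go([.5875,-.0337,.05]); o=pose()[2];print(o['torque'],o['contact_force'],o['joint_torque'])
```

```text
t 22.1 eef [ 0.5877 -0.034   0.0512] rel mm [-0.2 -0.3  1.2] ty az -85.73 tz [ 0.003 -0.    -1.   ]
[-0.16877484 -0.11436968  0.03891116] [-0.1459242  -0.05233424  6.60562238] [-1.94340013e-01 -4.68462288e+01  1.76836413e+01 -1.42594993e+01
 -1.28245144e-02  3.01299077e-01 -3.12241120e-02]
```

The tool is now past the nominal stop angle and the moment has risen. Release, rise, and check the wing and clamp by computed edge fit.

Request:
jog_arm:
  rows:
    - {"x": 0, "y": 0, "z": 0, "ax": 0, "ay": 0, "az": 0, "fingers": 15}
    - {"x": 0, "y": 0, "z": 0, "ax": 0, "ay": 0, "az": 0, "fingers": 30}
    - {"x": 0, "y": 0, "z": 0, "ax": 0, "ay": 0, "az": 0, "fingers": 45}
    - {"x": 0, "y": 0, "z": 0, "ax": 0, "ay": 0, "az": 0, "fingers": 45}
    - {"x": 0, "y": 0, "z": -20, "ax": 0, "ay": 0, "az": 0, "fingers": 45}
    - {"x": 0, "y": 0, "z": -30, "ax": 0, "ay": 0, "az": 0, "fingers": 45}
    - {"x": 0, "y": 0, "z": -30, "ax": 0, "ay": 0, "az": 0, "fingers": 45}
    - {"x": 0, "y": 0, "z": -20, "ax": 0, "ay": 0, "az": 0, "fingers": 45}

```text
t: 22.9
eef_pos: [0.5866, -0.0339, 0.1517]
tool_rot: [0.0, 0.999, 0.037, 0.001]
contact_force: [0.4, 0.0, 0.3]
gripper_width: 0.526
grasp_force: 0.0
```

Request:
jog_arm:
  rows:
    - {"x": 0, "y": 0, "z": -30, "ax": 0, "ay": 0, "az": -8.5, "fingers": 45}
    - {"x": 0, "y": 0, "z": -20, "ax": 0, "ay": 0, "az": -8.5, "fingers": 45}
    - {"x": 0, "y": 0, "z": 0, "ax": 0, "ay": 0, "az": -8.5, "fingers": 45}
    - {"x": 0, "y": 0, "z": 0, "ax": 0, "ay": 0, "az": -8.5, "fingers": 45}
    - {"x": 0, "y": 0, "z": 0, "ax": 0, "ay": 0, "az": -8.5, "fingers": 45}
    - {"x": -30, "y": 0, "z": 0, "ax": 0, "ay": 0, "az": -8.5, "fingers": 45}
    - {"x": -40, "y": 0, "z": 0, "ax": 0, "ay": 0, "az": -8.5, "fingers": 45}
    - {"x": -30, "y": 0, "z": 0, "ax": 0, "ay": 0, "az": -8.5, "fingers": 45}

```text
t: 23.7
eef_pos: [0.5277, -0.1166, 0.1997]
tool_rot: [-0.0, 0.806, 0.592, -0.0]
contact_force: [0.7, -0.5, -0.1]
gripper_width: 0.526
grasp_force: 0.0
```

Request:
jog_arm:
  rows:
    - {"x": 0, "y": 0, "z": 0, "ax": 0, "ay": 0, "az": 0, "fingers": 45}
    - {"x": 0, "y": 0, "z": 0, "ax": 0, "ay": 0, "az": 0, "fingers": 45}
    - {"x": 0, "y": 0, "z": 0, "ax": 0, "ay": 0, "az": 0, "fingers": 45}
    - {"x": 0, "y": 0, "z": 0, "ax": 0, "ay": 0, "az": 0, "fingers": 45}
    - {"x": 0, "y": 0, "z": 0, "ax": 0, "ay": 0, "az": 0, "fingers": 45}
    - {"x": 0, "y": 0, "z": 0, "ax": 0, "ay": 0, "az": 0, "fingers": 45}
    - {"x": 0, "y": 0, "z": 0, "ax": 0, "ay": 0, "az": 0, "fingers": 45}
    - {"x": 0, "y": 0, "z": 0, "ax": 0, "ay": 0, "az": 0, "fingers": 45}

```text
t: 24.5
eef_pos: [0.5296, -0.1151, 0.1998]
tool_rot: [0.0, 0.808, 0.59, -0.0]
contact_force: [-0.2, -0.9, 1.3]
gripper_width: 0.527
grasp_force: 0.0
```

```bash
cat > fit.py <<'E'
from h import *
import sys
from itertools import product
b=np.load('blk.npy'); RB=Rn.from_euler('z',b[2]).as_matrix()
def seg(*P): return np.vstack([np.linspace(P[i],P[i+1],25) for i in range(len(P)-1)])
def run(f):
    c=load(f);T=c['world_from_camera'];fo,cx,cy=K(c)
    g=cv2.GaussianBlur(cv2.cvtColor(c['pixels'],cv2.COLOR_RGB2GRAY),(0,0),.8).astype(np.float32)
    m=np.minimum(np.hypot(cv2.Sobel(g,cv2.CV_32F,1,0),cv2.Sobel(g,cv2.CV_32F,0,1)),80)
    def sc(p):
        q=(p@RB.T+[b[0],b[1],0]-T[:3,3])@T[:3,:3]
        u,v=(q[:,:2]/q[:,2:]*fo+[cx,cy]).T.astype(np.float32); return cv2.remap(m,u[None],v[None],1).mean()
    z=.114;tab=seg((-.011,-.042,z),(-.011,-.03,z),(.011,-.03,z),(.011,-.042,z),(-.011,-.042,z)); foot=seg((.0,-.032,.018),(-.022,-.032,.018),(-.022,.032,.018))
    w=seg((-.013,.005,z),(.013,.005,z)); w=np.vstack([w,w*[1,-1,1]])
    cl=lambda P,s:(P@Rn.from_euler('z',s[2]).as_matrix().T)+[s[0]-.022,s[1],0]
    S=[(sc(cl(np.vstack([tab,foot]),(x,y,a))),x,y,a) for x,y,a in product(np.arange(-.006,.0061,.001),np.arange(-.006,.0061,.001),np.arange(-.08,.081,.02))]
    best=max(S);print('clamp off (score,dx,dy,yaw)',np.round(best,4),'uv tab',proj(c,RB@[-.022,-.036,z]+[b[0],b[1],0]))
    k=[(sc(cl((w@Rn.from_euler('z',-t).as_matrix().T)+[0,.036,0]+[dx,dy,0],best[1:])),t) for t in np.arange(0,np.pi,.03) for dx in (-.001,0,.001) for dy in (-.001,0,.001)]
    k=sorted(k)[::-1][:6];print('key',np.round(k,2).tolist())
for f in sys.argv[1:]: print(f);run(f)
E
python3 - <<'E'
from h import *
snap('wrist','w7');go([.57,-.1,.2]);print(pose()[2]['contact_force'])
E
python3 fit.py w6 w7
```

```text
t 24.55 eef [ 0.5296 -0.1152  0.1999] rel mm [26.7 33.8 -0.1] ty az -17.73 tz [-0. -0. -1.]
[-0.31198376  0.56763735  0.51695525]
w6
clamp off (score,dx,dy,yaw) [62.8386  0.      0.      0.    ] uv tab (np.float64(317.5053183268376), np.float64(249.9735884800459))
key [[69.96, 0.42], [69.44, 0.42], [69.3, 0.45], [69.09, 0.45], [68.49, 0.39], [68.3, 0.39]]
w7
clamp off (score,dx,dy,yaw) [ 5.40143e+01 -2.00000e-03 -1.00000e-03 -2.00000e-02] uv tab (np.float64(363.7588729187574), np.float64(196.5857542366162))
key [[76.0, 2.82], [75.87, 2.85], [75.63, 2.88], [75.61, 2.85], [75.59, 2.79], [74.77, 2.82]]
```

```bash
sed -i "s/    best=max(S);/    S.sort(reverse=True);best=S[0];print(np.round(S[:8],4).tolist(), [round(float(s[0]),1) for s in S if max(map(abs,s[1:]))<1e-6]);/; s/.0061,.001)/.0061,.0005)/g; s/.081,.02)/.081,.01)/" fit.py; python3 fit.py w7
python3 - <<'E'
from h import *
b=np.load('blk.npy');R=Rn.from_euler('z',b[2]).as_matrix();c=load('w7')
# gap check: block outline registration error in same image
g=cv2.cvtColor(c['pixels'],cv2.COLOR_RGB2GRAY).astype(np.float32);g=cv2.GaussianBlur(g,(0,0),.8);m=np.minimum(np.hypot(cv2.Sobel(g,5,1,0),cv2.Sobel(g,5,0,1)),80)
L=lambda p,q:np.linspace(p,q,40)
P=np.vstack([L((0,-.05,.074),(0,.05,.074)),L((.056,-.05,.074),(.056,.05,.074)),L((.004,.056,.074),(.052,.056,.074)),L((.004,-.056,.074),(.052,-.056,.074))])
r=[]
for dx in np.arange(-.004,.0041,.0005):
  for dy in np.arange(-.004,.0041,.0005):
    uv=np.array([proj(c,R@(p+[dx,dy,0])+[b[0],b[1],0]) for p in P],np.float32)
    r.append((cv2.remap(m,uv[:,0][None],uv[:,1][None],1).mean(),dx,dy))
print(np.round(sorted(r)[::-1][:5],4).tolist())
E
```

```text
w7
[[54.4511, -0.002, -0.0015, -0.03], [54.3187, -0.002, -0.0015, -0.02], [54.22, -0.002, -0.0015, -0.01], [54.0196, -0.002, -0.001, -0.03], [54.0177, -0.002, -0.001, -0.01], [54.0143, -0.002, -0.001, -0.02], [53.9599, -0.0015, -0.0015, -0.03], [53.8625, -0.0015, -0.0015, -0.02]] [42.9]
clamp off (score,dx,dy,yaw) [ 5.44511e+01 -2.00000e-03 -1.50000e-03 -3.00000e-02] uv tab (np.float64(363.7588729187574), np.float64(196.5857542366162))
key [[76.42, 2.85], [76.18, 2.82], [75.97, 2.79], [75.83, 2.88], [75.79, 2.79], [75.68, 2.76]]
[[78.3131, 0.0, -0.0005], [78.3102, 0.0, 0.0], [78.1299, 0.0, 0.0005], [77.9498, 0.0, -0.001], [77.8575, -0.0005, 0.0]]
```

The block registers at 0. The clamp fits within about 2 mm and 0.03 rad of home, the key is at about 2.8 rad, and the gripper is clear. Handing in.

```bash
python3 -c "
from station import bot
print(bot.hand_in())"
```

```text
the job is handed in; nothing more can be done
None
```

The larger clamp is on the stub against the block's face, let go, with its key turned to the stop at about 2.8 rad; the last image fit puts it about 2 mm and 0.03 rad from home, inside the limits, and the job is handed in with no verdict returned.

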